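Make up two calibration kits on the weighing bench

ROBOT

A 6-joint arm with a two-finger parallel gripper is mounted at the origin on the work surface. World frame = base frame: x ahead of the robot, y to its left, z up, the work surface at z = 0. Lengths are in m, angles in rad, forces in N, time in s.
With the tool pointing down it reaches from about 0.275 to 0.875 m from the base axis. Payload 12.5 kg.
Tool frame: the origin (TCP) lies on the centre line of the jaws, within the pads' length; the fingertips stand r.finger_overhang ahead of it and the grasp point (between the pads) lies 3 mm ahead of it (r.finger_overhang is the distance from the TCP to the fingertips, in m); z points along the fingers, y is the line along which they close (so a half turn about z gives the same grasp; the last joint's range is limited). The gripper opens to 85 mm and grips with 20 to 120 N. Pads are 22 mm wide; open, the fingers measure 114 mm over their backs; the gripper's body (76 mm by 85 mm) begins 54 mm behind the grasp point. The pads swing forward as they close: fully open they stand 13 mm farther back than shut.
Start: joints at [1.112, 0.351, 1.652, -0, 1.139, -0.085], TCP at [0.201, 0.512, 0.253] pointing down, gripper open.
Joint ranges: [-2.75, 2.75], [-0.79, 2.1], [0.01, 2.65], [-1.57, 4.71], [0.07, 3.14], [-2.87, 2.87]. Speed limits (rad/s): [2.22, 2.22, 2.79, 3.14, 3.14, 3.14].

INTERFACE

Orientations are given as a unit quaternion [x, y, z, w].
In Python, from cell import r, optics gives the robot as it stands. The module is installed in compiled form; this text tells all that it offers. Calls block until the motion is done:
- r.move_to(position, orientation): joint-space move of the TCP to a pose.
- r.move_linear(position, rot=None, vel=0.15): straight line of the TCP; rot=None keeps the orientation; vel is the mean speed in m/s.
- r.set_joints(angles): joint-space move.
- r.set_gripper(opening, squeeze=None): opening from 0.0 (shut) to 1.0 (fully open); squeeze is the grip in N (None keeps the last); returns when the fingers have stopped.
- r.sleep(seconds).
- r.inverse_kinematics(position, orientation): joint angles nearest the present ones, or None.
- optics.get_image(name): name is "scene" or "top"; returns a dict with "pixels" (480x640x3 uint8, red, green, blue), "depth" (480x640 float32, m along the optical axis (not along the pixel's ray), 0 where there is no reading), "fx", "fy", "cx", "cy" (pixels), "D" ([k1, k2, p1, p2, k3] as OpenCV has them; the pictures are not rectified), "camera_from_world" (4x4, takes a point from world to camera coordinates). Camera axes: x right, y down, z forward; pixel columns grow to the right and rows downward; lengths in m; the calibration is good to about 2 mm. A picture is of the moment at which its call begins.
A pose or a line that the arm cannot do raises r.PlanningError and nothing moves.
- r.hand_in(): hands the job in; it is judged then, once.
Readings, each from a call of its own:
- r.current_t(): time.
- r.current_q(): joint angles.
- r.current_qvel(): joint speeds.
- r.current_effort(): joint torques, N m.
- r.current_tool_pos(): TCP position.
- r.current_ee_rot(): TCP orientation.
- r.current_contact_force(): force on the tool from outside, world axes, zero at the start.
- r.current_torque(): the same for the moment, N m.
- r.current_opening(): opening from 0.0 (shut) to 1.0 (fully open).
- r.current_finger_force(): force on a finger pad.
Only numpy, scipy, OpenCV 4.12 (cv2) and the standard library are available. Lean on these libraries where they do the work, as an engineer would, in place of code of your own. Each camera call takes 0.05 s, during which the arm holds its last target. There are 200 camera calls.

TASK

Make up the two calibration kits: into the blue tray go the big brass weight and the small steel weight, and into the orange tray the small brass weight and the big steel weight, each weight set down upright in a small square compartment of its own. Also lift the load plate by its knob straight up off the two pins of the little white scale, keeping it level, and lay it flat in the large compartment of the orange tray. Drop nothing, and leave the round bubble level where it stands.

Things in the scene. Friction and masses are not known exactly. Their poses are not given: they have to be found in the camera images.
- big_brass: Big yellow brass weight, a knobbed calibration weight: upright cylinder 40 mm in diameter and 44 mm high, with a thin neck and an 18 mm wide knob on top (62 mm high overall), 0.5 kg. Stands upright at the start; origin at the centre of its underside, z up its axis. Grip the cylinder, not the knob
- small_brass: Small yellow brass weight, a knobbed calibration weight: upright cylinder 28 mm in diameter and 34 mm high, with a thin neck and a 13 mm wide knob on top (48 mm high overall), 0.2 kg. Stands upright at the start; origin at the centre of its underside, z up its axis. Grip the cylinder, not the knob
- big_steel: Big silver-grey steel weight, a knobbed calibration weight: upright cylinder 40 mm in diameter and 44 mm high, with a thin neck and an 18 mm wide knob on top (62 mm high overall), 0.5 kg. Stands upright at the start; origin at the centre of its underside, z up its axis. Grip the cylinder, not the knob
- small_steel: Small silver-grey steel weight, a knobbed calibration weight: upright cylinder 28 mm in diameter and 34 mm high, with a thin neck and a 13 mm wide knob on top (48 mm high overall), 0.2 kg. Stands upright at the start; origin at the centre of its underside, z up its axis. Grip the cylinder, not the knob
- plate: Steel load plate 80 x 70 x 5 mm (x, y, z), 0.2 kg, with a black round knob 20 mm in diameter standing 30 mm up from the middle of its upper face (knob top 35 mm above the underside). Two through holes 10 mm in diameter at x = +-28 mm, y = 0, through which the scale's pins stand. Origin at the centre of its underside, z up. It lies loose on the scale at the start
- scale: Little white scale, fixed to the bench: low housing with a flat top 20 mm high, which spans x -95 to +55 mm and y +-50 mm; a green display lies near its -x end. Two dark upright pins, 7 mm in diameter, at x = +-28 mm, y = 0, rise 25 mm above the housing's top (20 mm above the plate's upper face). Origin on the bench under the middle of the plate; the plate's x runs along the scale's x
- blue_tray: Blue tray (blue floor, white rim and divider), fixed to the bench: outside 141 x 72 mm (x, y), rim 14 mm high, walls 3 mm, floor top 4 mm above its origin, which is the centre of its underside. One divider as high as the rim makes two square compartments, 66 x 66 mm inside, with centres at x = +-34.5 mm, y = 0
- orange_tray: Orange tray (orange floor, white rim and dividers), fixed to the bench: outside 141 x 165 mm (x, y), rim and dividers 14 mm high, walls 3 mm, floor top 4 mm above its origin, which is the centre of its underside. Two square compartments, 66 x 66 mm inside, with centres at x = +-34.5 mm, y = +46.5 mm; one large compartment, 135 x 90 mm (x, y) inside, with its centre at x = 0, y = -34.5 mm
- level: Round bubble level: black puck 44 mm in diameter and 17 mm high with a green top, loose, 0.08 kg; it belongs to neither kit and stands in the row of weights. Origin at the centre of its underside

How it is judged:
By the outcome, as a careful person would: the job done as asked, in the order asked, and still so for the second after the job is handed in, with the robot touching nothing.
It also fails if it takes over 99 s, if anything falls off the work surface, if the arm or the gripper's body presses on something with over 40 N, if the wrist force passes 120 N, or if a joint passes its speed limit or range.

## Working session

There is one attempt and no reset: what is moved stays moved. The work goes in short steps, each a Python script; the robot and the scene stay as the last script left them, time stands still between calls to the robot, and variables do not carry over. Pictures are saved under pics/ and viewed, at most 14 in all, crops included, and the job is handed in when it is done.

```bash
mkdir -p pics; python3 - <<'E'
from cell import r, optics
import cv2,numpy as np
for n in("top","scene"):
    d=optics.get_image(n); cv2.imwrite(f"pics/{n}0.png",d["pixels"][:,:,::-1])
    print(n,d["fx"],d["fy"],d["cx"],d["cy"],d["D"]);print(np.round(d["camera_from_world"],4)); print((d["depth"]>0).mean())
print(r.finger_overhang,r.current_ee_rot(),r.current_t())
E
```

```text
top 488.6829634257479 488.6829634257479 316.01341491994697 248.50782294505757 [0.00223599 0.         0.         0.         0.        ]
[[ 0.1033 -0.9946  0.0061 -0.0626]
 [-0.9709 -0.1021 -0.2167  0.5937]
 [ 0.2162  0.0164 -0.9762  0.6721]
 [ 0.      0.      0.      1.    ]]
0.9960286458333333
scene 492.91306336855445 492.91306336855445 321.8894929841367 229.142186916606 [0.04584372 0.         0.         0.         0.        ]
[[ 0.1473  0.9891 -0.0018 -0.0914]
 [ 0.5298 -0.0804 -0.8443 -0.255 ]
 [-0.8352  0.1234 -0.5359  1.3824]
 [ 0.      0.      0.      1.    ]]
0.996103515625
0.022 [ 1.85815371e-01  9.82584529e-01 -5.18633349e-04 -1.47677075e-04] 0.1
```

View pics/top0.png

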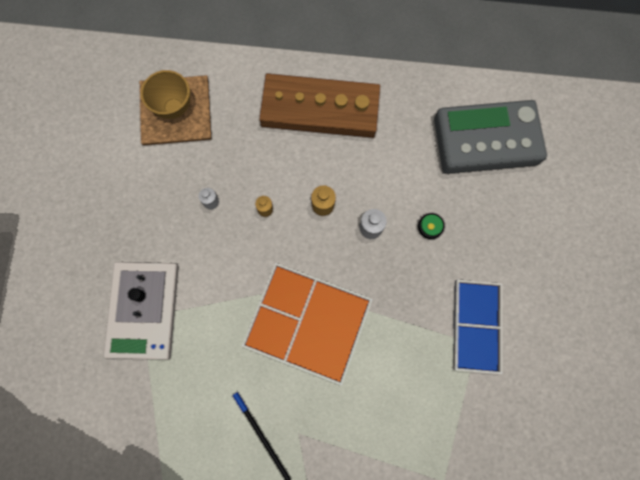

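View pics/scene0.png

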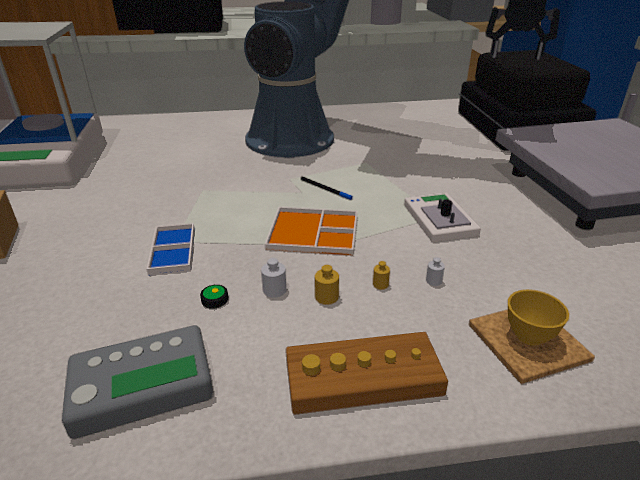

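The top view shows, in pixels, small steel (208,198), small brass (264,205), big brass (323,199), big steel (372,223), the level (431,226), the scale knob (137,295), the orange tray (308,323) and the blue tray (479,326). The scene view agrees. Next I'll measure them.

```bash
cat > vis.py <<'E'
import cv2,numpy as np
from cell import r,optics
def cam(n):
    d=optics.get_image(n); d["K"]=np.array([[d["fx"],0,d["cx"]],[0,d["fy"],d["cy"]],[0,0,1]]); d["T"]=np.linalg.inv(d["camera_from_world"]); return d
def dirs(d,uv):
    p=cv2.undistortPoints(np.float64(uv).reshape(-1,1,2),d["K"],np.array(d["D"],float)).reshape(-1,2)
    return np.c_[p,np.ones(len(p))]
def cast(d,uv,z):
    w=dirs(d,uv)@d["T"][:3,:3].T; c=d["T"][:3,3]; return (c+w*((z-c[2])/w[:,2])[:,None])[:,:2]
def cloud(d):
    v,u=np.mgrid[:480,:640]; P=dirs(d,np.c_[u.ravel(),v.ravel()])*d["depth"].reshape(-1,1)
    return (P@d["T"][:3,:3].T+d["T"][:3,3]).reshape(480,640,3)
def blobs(m,amin):
    n,l,s,c=cv2.connectedComponentsWithStats(m.astype(np.uint8)); return [(l==i,c[i],s[i,4]) for i in range(1,n) if s[i,4]>=amin]
E
python3 - <<'E'
from vis import *
d=cam("top");P=cloud(d);px=d["pixels"].astype(int);e=cam("scene");Q=cloud(e)
print("bench z",np.median(P[240:260,220:240,2]),P[240:260,220:240,2].std(),np.median(Q[250:260,100:120,2]))
seeds=dict(small_steel=(208,198,.034,.048),small_brass=(264,205,.034,.048),big_brass=(323,199,.044,.062),big_steel=(372,223,.044,.062),level=(431,226,.017,.017))
for k,(u,v,hb,h) in seeds.items():
    c=cast(d,[(u,v)],hb)[0]; out=[]
    for X,g in((P,d),(Q,e)):
        near=np.hypot(X[...,0]-c[0],X[...,1]-c[1])<.032
        z=X[...,2]
        kn=X[near&(z>h-.007)]
        m=near&(z>hb-.005); y,x=np.nonzero(m)
        (cc,rr)=cv2.minEnclosingCircle(np.float32(cast(g,np.c_[x,y],hb) if False else X[m][:,:2]))
        out+= [kn.mean(0)[:2] if len(kn) else None,len(kn),kn[:,2].max() if len(kn) else 0,cc,rr]
    print(k,*[np.round(o,4) for o in out])
H=cv2.cvtColor(d["pixels"],cv2.COLOR_RGB2HSV)
for k,lo,hi in(("blue",105,125),("orange",4,16)):
    m=(H[...,0]>=lo)&(H[...,0]<=hi)&(H[...,1]>170)&(H[...,2]>90); m[:250]=0; m[385:]=0
    for b,c,a in blobs(m,300):
        y,x=np.nonzero(b); w=cast(d,np.c_[x,y],.009)
        rc=cv2.minAreaRect(np.float32(w*1000)); print(k,a,c.round(),np.round(rc[0],1),np.round(rc[1],1),round(rc[2],1))
# scale
g=px.sum(2); reg=np.zeros((480,640),bool); reg[266:326,112:166]=1
for t in(150,220):
    print(t,[(c.round(1),a,cast(d,[c],.055 if a>80 else .045).round(4)) for b,c,a in blobs(reg&(g<t),4)])
reg=np.zeros((480,640),bool); reg[255:365,100:182]=1
for lo,hi,z0 in((.012,.0224,.02),(.0228,.03,.025),(.012,.07,.02)):
    m=reg&(P[...,2]>lo)&(P[...,2]<hi); print("z",lo,hi,cv2.minAreaRect(np.float32(P[m][:,:2]*1000)),m.sum())
kn=P[reg&(P[...,2]>.050)]; print("knob",kn.mean(0),len(kn),kn[:,2].max())
# plate by colour: grey darker than white housing
m=reg&(g>250)&(g<480)&(np.ptp(px,axis=2)<30)
for b,c,a in blobs(m,300):
    y,x=np.nonzero(b); print("plate",a,c,cv2.minAreaRect(np.float32(cast(d,np.c_[x,y],.025)*1000)))
cr=cv2.resize(d["pixels"][250:370,95:185],None,fx=5,fy=5,interpolation=cv2.INTER_CUBIC); cv2.imwrite("pics/scale.png",cr[:,:,::-1])
E
```

```text
bench z 0.00021161094146654458 0.07812141697072353 -0.002366339377671167
small_steel [0.6723 0.1847] 51 0.0505 [0.6735 0.1843] 0.015 [0.675 0.184] 35 0.0465 [0.6741 0.185 ] 0.0144
small_brass [0.6689 0.0914] 48 0.0492 [0.669  0.0915] 0.014 [0.6711 0.0912] 37 0.0483 [0.6715 0.0909] 0.0148
big_brass [ 0.6864 -0.0036] 107 0.0638 [ 0.6872 -0.0033] 0.0203 [ 0.6897 -0.0036] 74 0.0604 [ 0.6891 -0.0037] 0.021
big_steel [ 0.6555 -0.0864] 105 0.0638 [ 0.656  -0.0867] 0.0203 [ 0.6585 -0.0864] 69 0.0606 [ 0.6579 -0.0868] 0.0205
level [ 0.6661 -0.1834] 553 0.022 [ 0.667 -0.184] 0.0221 [ 0.671  -0.1831] 401 0.0175 [ 0.6687 -0.1841] 0.0225
blue 1381 [478. 304.] [ 547. -265.] [60.2 57.2] 1.3
blue 1484 [478. 348.] [ 477.7 -266.5] [60.8 57.5] 1.2
orange 1467 [288. 291.] [535.4  38. ] [61.2 61.1] 75.2
orange 4572 [328. 331.] [481.  -31.6] [ 85.  130.7] 75.1
orange 1563 [272. 333.] [468.5  55.7] [61.2 61.8] 75.2
150 [(array([140.6, 277.5]), np.int32(19), array([[0.5284, 0.2616]])), (array([136.5, 294.6]), np.int32(172), array([[0.5011, 0.2593]])), (array([137. , 313.6]), np.int32(22), array([[0.4737, 0.
[... 352 characters left out ...]
81.2320556640625, 262.60040283203125), (143.7785186767578, 91.7511978149414), 6.0715131759643555) 2090
z 0.012 0.07 ((482.3288269042969, 263.468994140625), (150.02549743652344, 100.66656494140625), 4.711783409118652) 6246
knob [0.4914986  0.22014592 0.17139816] 175 0.7851861679574199
plate 543 [118.85635359 264.76611418] ((540.9683227539062, 288.2707214355469), (47.88387680053711, 96.67066955566406), 5.99885368347168)
plate 798 [155.31328321 328.47869674] ((461.04156494140625, 228.71922302246094), (92.87346649169922, 188.631591796875), 62.13608932495117)
plate 2146 [140.88490214 296.76887232] ((502.0794982910156, 263.82684326171875), (81.72830200195312, 73.02366638183594), 4.551449775695801)
```

View pics/scale.png

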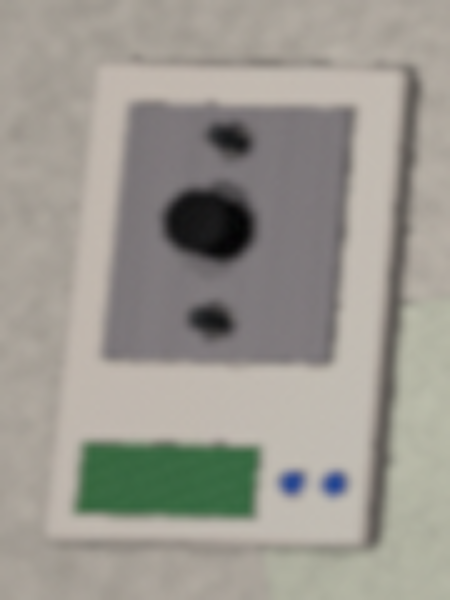

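The rectangles fit the known sizes: tray spacing is 69.3 mm and 81.2 mm, and the scale is 150×100 mm at about 4.6°. I'll start with the big brass weight.

```bash
cat > act.py <<'E'
from vis import *
from scipy.spatial.transform import Rotation as Rn
def quat(phi):  # tool down, jaws closing along heading phi (deg)
    p=np.radians(phi);c,s=np.cos(p),np.sin(p)
    return Rn.from_matrix(np.array([[-s,c,0],[c,s,0],[0,0,-1]])).as_quat()
W=dict(small_steel=(.6738,.1845),small_brass=(.6702,.0913),big_brass=(.6881,-.0035),big_steel=(.657,-.0866))
SLOT=dict(blue_far=(.547,-.265,-88.8),blue_near=(.4777,-.2665,-88.8),or_far=(.5354,.038,75.2),or_near=(.4685,.0557,75.2))
def kit(name,slot):
    big=name[0]=="b"; g=.036 if big else .034; wid=.040 if big else .028
    x,y=W[name]; r.set_gripper((wid+.026)/.085)
    r.move_to([x,y,.15],quat(0)); r.move_linear([x,y,g],vel=.2)
    r.set_gripper(0,squeeze=60); print(name,"opening",round(r.current_opening(),3),"ff",np.round(r.current_finger_force(),1))
    if abs(r.current_opening()*.085-wid)>.008: print("BAD GRASP"); return False
    f0=r.current_contact_force(); r.move_linear([x,y,.19],vel=.25); print("lift F",np.round(r.current_contact_force(),1))
    X,Y,ph=SLOT[slot]; r.move_to([X,Y,.19],quat(ph)); f0=np.array(r.current_contact_force())
    r.move_linear([X,Y,g+.009],vel=.25)
    for z in (.0055,.0047,.0042,.0038,.0034):
        r.move_linear([X,Y,g+z],vel=.02); f=np.array(r.current_contact_force())-f0
        if f[2]>2: break
    print("down at",z,"f",f.round(1),"open",round(r.current_opening(),3))
    r.set_gripper(r.current_opening()+.13); r.sleep(.15)
    r.move_linear([X,Y,.15],vel=.25); print("t",round(r.current_t(),1)); return True
E
python3 - <<'E'
from act import *
kit("big_brass","blue_far")
d=optics.get_image("top"); cv2.imwrite("pics/t1.png",d["pixels"][:,:,::-1])
E
```

```text
big_brass opening 0.449 ff 60.1
lift F [ 0.5 -0.2 -5. ]
down at 0.0047 f [-2.2  1.7 10.6] open 0.447
t 8.4
```

View pics/t1.png

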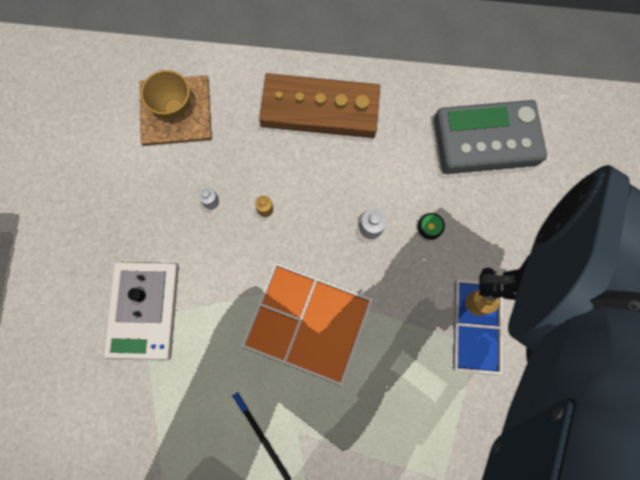

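The big brass weight stands in the far blue compartment, around (483,303), and the level hasn't moved. On to the other weights.

```bash
python3 - <<'E'
from act import *
ok=kit("small_steel","blue_near") and kit("small_brass","or_far") and kit("big_steel","or_near")
if ok:
    r.set_gripper(.55); r.move_to([.502,.264,.16],quat(94.6)); print(r.current_t())
d=optics.get_image("scene"); cv2.imwrite("pics/s2.png",d["pixels"][:,:,::-1])
E
```

```text
small_steel opening 0.304 ff 59.1
lift F [-0.5 -1.2 -2.3]
down at 0.0047 f [-1.9  1.2 10.2] open 0.307
t 16.4
small_brass opening 0.302 ff 59.1
lift F [-0.4 -0.  -2.3]
down at 0.0047 f [-3.1  0.5 11.1] open 0.304
t 23.6
big_steel opening 0.448 ff 59.9
lift F [ 0.8  0.2 -5.6]
down at 0.0047 f [-2.   0.5 14.6] open 0.45
t 30.2
31.3083
```

View pics/s2.png

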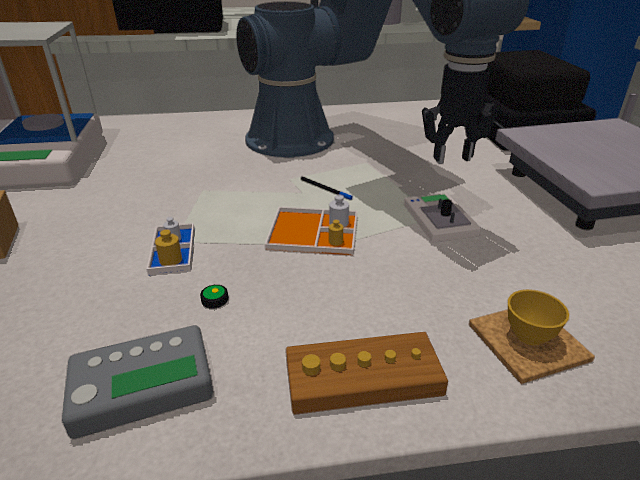

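All four weights are upright in their compartments: blue around (168,243), orange around (338,222). Next is the plate. I'll close on the knob gently first and null any sideways force before lifting.

```bash
python3 - <<'E'
from act import *
p=np.array([.502,.264]); q=quat(94.6); yd=np.array([np.cos(np.radians(94.6)),np.sin(np.radians(94.6))])
f0=np.array(r.current_contact_force())
r.move_linear([*p,.054],vel=.15); print("F",(np.array(r.current_contact_force())-f0).round(1))
r.set_gripper(0,squeeze=20)
for i in range(6):
    r.sleep(.2); f=np.array(r.current_contact_force())-f0; s=f[:2]@yd
    print(p.round(4),"open",round(r.current_opening(),3),"F",f.round(1),"lat",s.round(2),"tcp",np.round(r.current_tool_pos(),4))
    if abs(s)<1.5: break
    p=p+yd*np.sign(s)*.0005; r.move_linear([*p,.054],vel=.02)
print(r.current_t())
E
```

```text
F [0.7 0.7 0.7]
[0.502 0.264] open 0.224 F [-1.1 -0.7  5.6] lat -0.6 tcp [0.5025 0.2642 0.0549]
32.7667
```

The knob is held (19 mm) with almost no sideways force, so I'll lift slowly.

```bash
python3 - <<'E'
from act import *
p=r.current_tool_pos(); p=[.502,.264]
r.set_gripper(0,squeeze=60); print("g",np.round(r.current_contact_force(),1))
for z in(.060,.066,.074,.084,.10):
    r.move_linear([*p,z],vel=.03); print(z,np.round(r.current_contact_force(),1),np.round(r.current_torque(),2),round(r.current_opening(),3))
r.move_linear([*p,.18],vel=.15)
print(r.current_t())
d=optics.get_image("scene"); cv2.imwrite("pics/s3.png",cv2.resize(d["pixels"][80:280,360:560],None,fx=3,fy=3)[:,:,::-1])
E
```

```text
g [-1.6 -1.2  8.4]
0.06 [-0.4 -0.4 -2.9] [0.01 0.01 0.  ] 0.211
0.066 [ 0.3 -0.3 -2.3] [ 0.02  0.03 -0.01] 0.205
0.074 [-0.1 -0.4 -2.4] [0.01 0.   0.02] 0.213
0.084 [-0.  -0.2 -2.7] [ 0.02 -0.04 -0.  ] 0.214
0.1 [ 0.2 -0.8 -1.9] [ 0.04 -0.01  0.07] 0.211
35.95
```

View pics/s3.png

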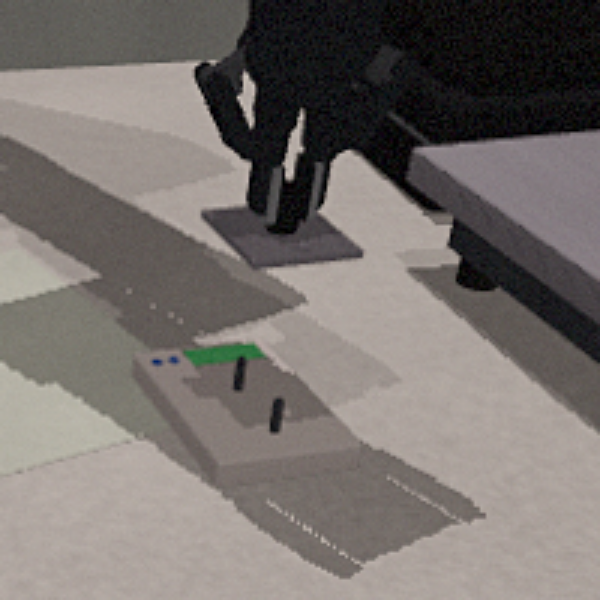

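The plate is clear of both pins, now at about (275,235) in the crop, and it's level. Next I'll place it in the large orange compartment.

```bash
python3 - <<'E'
from act import *
X,Y=.4815,-.0316
r.move_to([X,Y,.18],quat(75.2)); f0=np.array(r.current_contact_force())
r.move_linear([X,Y,.048],vel=.15)
for z in np.arange(.0415,.0358,-.0006):
    r.move_linear([X,Y,z],vel=.02); f=np.array(r.current_contact_force())-f0
    if f[2]>2: break
print(z,f.round(1),np.round(r.current_torque(),2),round(r.current_opening(),3))
r.set_gripper(.45); r.sleep(.2); r.move_linear([X,Y,.16],vel=.15)
r.move_to([.201,.512,.253],quat(68.6)); print(r.current_t())
for n in("top","scene"):
    d=optics.get_image(n); cv2.imwrite(f"pics/{n}9.png",d["pixels"][:,:,::-1])
E
```

```text
0.038499999999999986 [-3.9 -0.  11.4] [ 0.08  0.64 -0.01] 0.21
43.6
```

View pics/top9.png

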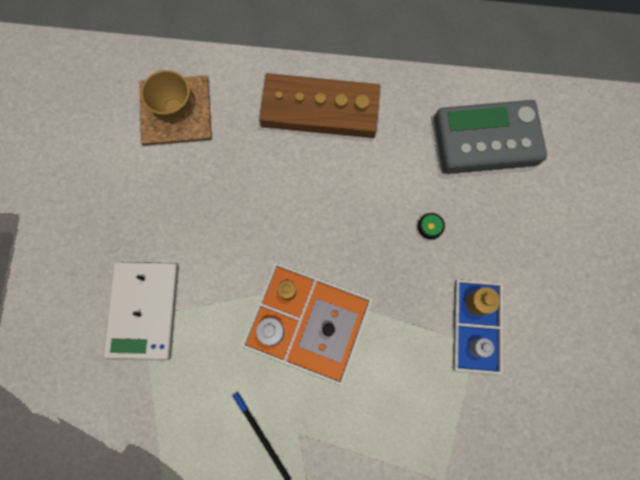

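View pics/scene9.png

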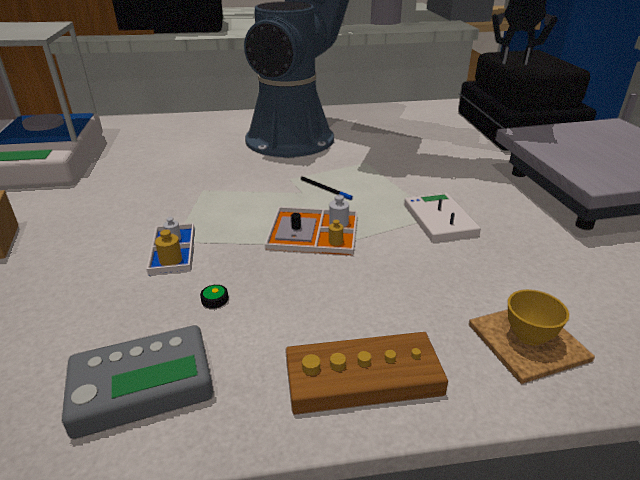

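The plate lies flat in the large orange compartment at (328,330). All four weights are upright in their compartments, and the level is still at (431,226).

```bash
python3 -c "
from cell import r
print(r.hand_in())"
```

```text
the job is handed in; nothing more can be done
None
```

Both kits are made up and the job is handed in at about 44 s: all four weights upright in their own compartments, the plate flat in the large orange compartment, nothing dropped, and the level where it stood.

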